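Spin the plating turntable and stop it on its mark

TASK

Check the petri-dish turntable: with a fingertip, flick the blue ramp so that the platter spins counter-clockwise (seen from above), and let it run freely for at least one full turn. Then, as the red mark comes round to the two posts, brake the platter with a fingertip so that the mark stops between them (a small nudge afterwards is fine, but do not drag it there after stopping elsewhere), and take your hand away. Grip nothing, and leave the beaker, tape roll, vial and filter where they stand.

Things in the scene. Friction and masses are not known exactly. Their poses are not given: they have to be found in the camera images.
- turntable: White round base, 232 mm across, fixed to the worktop. Origin on the spin axis at z = 0; x axis points from there to the gate, z up. Gate: two upright steel posts with black ball tips, topping out 67 mm above the worktop, 122 mm from the spin axis, 45 mm apart between centres (33 mm clear).
- gate (a point): The fixed point midway between the two posts, taken at the mark's radius: 98 mm from the spin axis along the base's x axis, 50 mm above the worktop.
- disc: Aluminium platter, 216 mm across, flat top 50 mm above the worktop. Origin on the spin axis at z = 0; x axis points to the red mark. A petri dish fixed in its centre (pad 100 mm across) rises to 64 mm. The rim outside 50 mm radius is bare but for the blue ramp; grey ticks every 30 degrees. About 1.1 kg; a fingertip pressing down with a few newtons stops it in under 0.1 s, and it stays where left.
- platter (a joint): Turn of the platter about the vertical, rad, unlimited: 0 with the red mark at the middle of the gate (and at every multiple of 2 pi), growing counter-clockwise seen from above. Starts between -2.0 and -0.5. Runs very freely: flicked to 2 rad/s it coasts about two turns, its speed dying away over 10 to 20 s.
- mark (a point): The red stripe on the platter's rim, 8 mm wide, from 79 to 107 mm radius; this point is at 98 mm radius on the platter's top. It should stop within the gate.
- ramp_face (a point): Centre of the upright face of the blue saw-tooth ramp on the platter, 79 mm from the spin axis, 120 degrees clockwise of the red mark, 60 mm above the worktop. The face is radial, 65 to 93 mm radius, 50 to 70 mm above the worktop. A finger on its clockwise side pushes it counter-clockwise; the ramp slopes down from it for about 50 mm counter-clockwise along the tangent.
- beaker: Loose clear glass beaker, 67 mm across, 83 mm high, a bystander; origin at the centre of its underside.
- tape: Loose roll of beige tape lying flat, 72 mm across, 18 mm high, a bystander; origin at the centre of its underside.
- blue_vial: Loose small glass vial with a blue cap, 12 mm across, 32 mm high, a bystander; origin at the centre of its underside.
- filter: Loose yellow syringe filter disc, 29 mm across, 22 mm high, a bystander; origin at the centre of its underside.

How it is judged (in metres and radians):
On the way, in this order (a step that is already met when the one before it is completed fails the run):
1. the platter spins counter-clockwise (over 0.6 rad/s) with nothing touching it (velocity of joint platter above 0.6 rad/s and contact force between each of the fingers, the arm and disc below 0.02 N), for 0.2 s.
2. it is still turning freely, untouched, after most of a turn past the gate (value of joint platter above 4.7 rad and velocity of joint platter above 0.05 rad/s and contact force between each of the fingers, the arm and disc below 0.02 N), for 0.1 s.
3. a fingertip presses on the platter as the mark is within 60 mm of the middle of the gate (contact force between the fingers and disc above 0.2 N and horizontal distance between mark and gate below 0.06 m).
At the end, for the whole second after the job is handed in: The platter is at rest (under 0.03 rad/s) with the centre of the red mark within 14.5 mm of the middle of the gate, the hand is clear, and the beaker, tape roll, vial and filter are within 20 mm of where they stood (horizontal distance between mark and gate below 0.0145 m and velocity of joint platter between -0.03 and 0.03 rad/s and distance of each of beaker, tape, blue_vial, filter from where it was at the start of the episode below 0.02 m); the robot touches nothing.
It fails at once if after its run the platter was stopped, or touched at rest, with the mark over 60 mm from the gate (contact force between the fingers and disc above 0.2 N and value of joint platter above 4.7 rad and velocity of joint platter between -0.02 and 0.02 rad/s and horizontal distance between mark and gate above 0.06 m).
It fails at once if a bystander was moved more than 20 mm or lifted (distance of any of beaker, tape, blue_vial, filter from where it was at the start of the episode above 0.02 m).
It also fails if it takes over 51 s, if anything falls off the work surface, if the arm or the gripper's body presses on something with over 40 N, if the wrist force passes 120 N, or if a joint passes its speed limit or range.

ROBOT

A 7-joint arm with a two-finger parallel gripper is mounted at the origin on a cart in front of the work surface, level with it; the furniture and walls round the work are solid. World frame = base frame: x ahead of the robot, y to its left, z up, the work surface at z = 0. Lengths are in mm, angles in rad, forces in N, time in s.
With the tool pointing down it reaches from about 425 to 825 mm from the base axis. Payload 3.6 kg.
Tool frame: the origin (TCP) lies midway between the tips of the shut fingers; the grasp point (between the pads) lies grasp_offset behind it (grasp_offset is the distance from the TCP to the grasp point, in mm); z points along the fingers, y is the line along which they close (so a half turn about z gives the same grasp; the last joint's range is limited). The gripper opens to 85 mm and grips with 20 to 120 N. Pads are 22 mm wide; open, the fingers measure 114 mm over their backs; the gripper's body (76 mm by 85 mm) begins 54 mm behind the grasp point. The pads swing forward as they close: fully open they stand 13 mm farther back than shut.
Start: joints at [1.321, 0.615, -0.013, 1.423, 0.008, 1.103, -0.04], TCP at [143.639, -633.901, 231.297] pointing down, gripper open.
Joint ranges: [-3.12, 3.12], [-0.3, 2.06], [-1.34, 1.32], [0.26, 2.42], [-1.36, 4.5], [0.01, 1.98], [-2.84, 2.84]. Speed limits (rad/s): [2.79, 2.79, 3.14, 3.14, 3.14, 3.14, 3.14].

INTERFACE

Orientations are given as a unit quaternion [w, x, y, z].
In Python, from bench import * gives the robot as it stands.
- The arm moves only by the tool servo_tool, never from a script. Its argument "targets" is a list of rows, each a list of 3 entries, a list of its own where there are three numbers: the turn, a rotation vector about the tool's x, y, z in degrees, then the shift along the tool's x, y, z in m, then the finger opening in m, from 0 to 0.0854. In form: [[[rx, ry, rz], [tx, ty, tz], hand], ...]. A call has 1 to 10 rows; each row shifts and turns the commanded pose from where the row before left it, along the tool's axes as they then stand; what a row does not reach is not made up. A row lasts 1/10 s, in which the tool goes at most 50 mm and 8.59 degrees, less where a joint would pass 70% of its speed; a pose out of reach is approached as far as the arm can. A call with a gripper value outside its range is refused whole. The fingers move at their own pace and stop on an object; "newtons" is the grip in N (left out, the last holds). Time passes only in rows, so rows that do not move let the fingers close. It gives the time, the measured TCP pose, the force, the opening and the grip force at its end, in the units of the state.
- read_state(): the state, without advancing time (a new reading comes with each control period).
- read_camera(name): name is "scene" or "top" or "wrist"; returns a dict with "frame" (400x640x3 uint8, red, green, blue), "intrinsics" (3x3 intrinsics, pixels), "view" (4x4, takes a point from world to camera coordinates). Camera axes: x right, y down, z forward; pixel columns grow to the right and rows downward; lengths in mm; the calibration is good to about 2 mm. A picture is of the moment at which its call begins. There is no depth.
- job_done(): hands the job in; it is judged then, once.
The state is a dict: "time": time; "joints": joint angles; "joint_velocities": joint speeds; "joint_efforts": joint torques, N m; "tcp_pos": TCP position; "tcp_rot": TCP orientation; "contact_force": force on the tool from outside, world axes, zero at the start; "ft_torque": the same for the moment, N m; "finger_gap": finger opening in mm; "grip_force": force on a finger pad.
Only numpy, scipy, OpenCV 4.12 (cv2) and the standard library are available. Lean on these libraries where they do the work, as an engineer would, in place of code of your own. Each camera call takes 0.05 s, during which the arm holds its last target. There are 200 camera calls.

## Working session

There is one attempt and no reset: what is moved stays moved. The work goes in short steps, Python scripts to look and compute and a tool call to move; the robot and the scene stay as the last step left them, time stands still between calls to the robot, and variables do not carry over. Pictures are saved under pics/ and viewed, at most 10 in all, crops included, and the job is handed in when it is done.

Besides the shell and the picture viewer there is one more tool, called after "Call:" by a JSON object that holds its "method" and its "body". servo_tool: Moves the arm, as the interface text tells. Its arguments: {"type":"object","properties":{"targets":{"type":"array"},"newtons":{"type":"number"}},"required":["targets"]}

```bash
mkdir -p pics; ls; python3 - <<'E'
from bench import *
import cv2
s=read_state();print(s)
for n in("top","scene"):
    c=read_camera(n);cv2.imwrite(f"pics/{n}0.png",c["frame"][:,:,::-1]);print(n,c["intrinsics"].tolist(),c["view"].tolist() if hasattr(c["view"],'tolist') else c["view"])
E
```

```text
pics
{'time': 0.0, 'joints': array([ 1.32149617,  0.61593174, -0.01264381,  1.42492625,  0.0081034 ,
        1.10340693, -0.04038973]), 'joint_velocities': array([ 0.00045994, -0.00053575,  0.00227246, -0.00081133,  0.00013108,
       -0.00046435, -0.00089313]), 'joint_efforts': array([-2.62571220e-04, -4.69212162e+01,  2.59290989e-01, -1.71032792e+01,
        1.00404714e-02,  9.72888985e-03,  1.10375078e-05]), 'tcp_pos': array([ 143.474721  , -633.16788621,  230.12088994]), 'tcp_rot': array([-1.30146169e-03,  9.93794959e-01,  1.11219878e-01, -1.58802838e-04]), 'contact_force': array([-0.60712625,  0.39949204,  0.46637731]), 'ft_torque': array([-0.0098542 , -0.04389275, -0.03840146]), 'grip_force': 0.0, 'finger_gap': 85.76049046915502}
top [[388.6848844135197, 0.0, 323.6051742979557], [0.0, 388.6848844135197, 199.4032961475949], [0.0, 0.0, 1.0]] [[-0.018493674470890228, -0.9998238908624993, -0.0031892420945080014, 63.07770325121569], [-0.999143977315488, 0.018598965232133332, -0.03695119871508169, 564.4267750543414], [0.03700400787417898, 0.0025031485905828077, -0.9993119821399026, 1045.073440068695], [0.0, 0.0, 0.0, 1.0]]
scene [[499.1837915125692, 0.0, 319.74066330041785], [0.0, 499.1837915125692, 201.93506838518917], [0.0, 0.0, 1.0]] [[-0.4841682575977445, -0.8749386915901075, 0.00796142533435297, 330.38196950069033], [-0.5442576165045506, 0.29402853037583504, -0.785704060191757, 346.75312053802287], [0.6851019962104541, -0.3847460321869703, -0.6185513281085359, 836.7063429872915], [0.0, 0.0, 0.0, 1.0]]
```

View pics/top0.png

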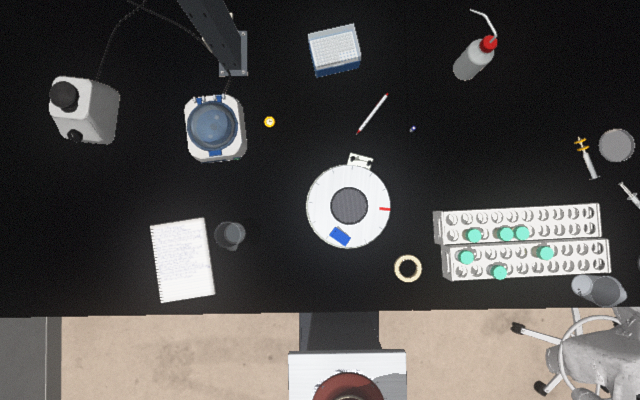

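View pics/scene0.png

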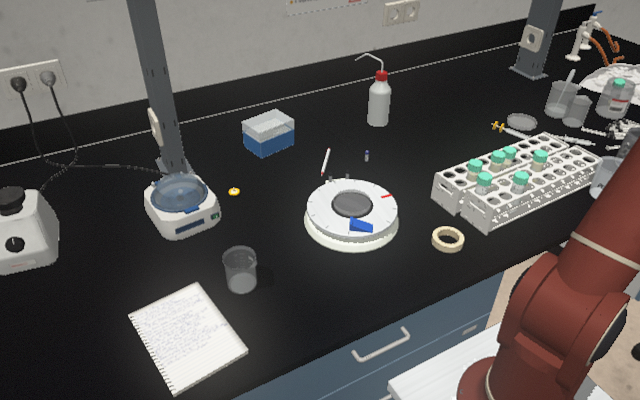

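The top view shows the platter centre at (348,206), gate posts near (360,160), the red mark at (385,209) and the blue ramp around (341,237), with its upright face on the left end. Bystanders: beaker (230,235), tape (408,268), vial (412,128), filter (269,121). The scene view agrees.

```bash
cat > h.py <<'E'
from bench import *
import cv2,numpy as np
from scipy.spatial.transform import Rotation as R
def ray(c,uv,z):
    V=np.array(c["view"]);K=np.array(c["intrinsics"]);Rm=V[:3,:3];o=-Rm.T@V[:3,3]
    d=Rm.T@np.linalg.inv(K)@np.array([uv[0],uv[1],1.]);return (o+d*(z-o[2])/d[2])
def proj(c,p):
    V=np.array(c["view"]);q=np.array(c["intrinsics"])@(V[:3,:3]@np.array(p)+V[:3,3]);return q[:2]/q[2]
def masks(c):
    h=cv2.cvtColor(c["frame"],cv2.COLOR_RGB2HSV)
    red=(cv2.inRange(h,(0,120,90),(8,255,255))|cv2.inRange(h,(172,120,90),(180,255,255)))
    blue=cv2.inRange(h,(105,150,60),(125,255,255))
    return red,blue,h
E
python3 - <<'E'
from h import *
c=read_camera("top");red,blue,h=masks(c)
m=cv2.inRange(h,(0,0,140),(180,60,255));m[:163]=0;m[252:]=0;m[:,:300]=0;m[:,:]*=1;m[:,395:]=0
cn=max(cv2.findContours(m,0,1)[0],key=cv2.contourArea);hull=cv2.convexHull(cn)
e=cv2.fitEllipse(hull);print("ellipse",e)
for z in(40,50):print(z,ray(c,e[0],z), e[1][0]/388.7*(1045-z+20),)
# pad
p=cv2.inRange(h,(0,0,40),(180,80,130));p[:180]=0;p[235:]=0;p[:,:325]=0;p[:,375:]=0
pn=max(cv2.findContours(p,0,1)[0],key=cv2.contourArea);pe=cv2.fitEllipse(pn);print("pad",pe,ray(c,pe[0],64))
for n,k in(("red",red),("blue",blue)):
    k=k.copy();k[:163]=0;k[255:]=0;k[:,:300]=0;k[:,398:]=0
    ys,xs=np.nonzero(k);print(n,len(xs),xs.mean(),ys.mean(),ray(c,(xs.mean(),ys.mean()),50 if n=="red" else 60))
for n,uv in dict(beaker=(230,235),tape=(408,268),vial=(412,128),filt=(269,121)).items():print(n,ray(c,uv,15)[:2])
big=cv2.resize(c["frame"][145:265,290:430],None,fx=5,fy=5,interpolation=cv2.INTER_CUBIC);cv2.imwrite("pics/crop.png",big[:,:,::-1])
s=read_state();print(R.from_quat(np.roll(s["tcp_rot"],-1)).as_matrix())
E
```

```text
ellipse ((348.0614929199219, 205.08201599121094), (83.40823364257812, 86.68266296386719), 24.443958282470703)
40 [548.21971318 -11.70675025  40.        ] 219.94710440865083
50 [548.0072964  -11.10543461  50.        ] 217.80127899978595
pad ((348.80877685546875, 205.28651428222656), (36.541751861572266, 36.6877326965332), 82.44506072998047) [547.14738627 -12.17707527  64.        ]
red 26 385.0 208.5 [ 537.29481679 -107.31778573   50.        ]
blue 181 339.6685082872928 236.04972375690608 [468.33196756  12.79766348  60.        ]
beaker [473.97020683 306.79745961]
tape [ 376.8436651 -170.565731 ]
vial [ 755.23495915 -191.47951265]
filt [781.93310232 197.45158038]
[[ 9.75268488e-01  2.21022994e-01 -4.61998503e-04]
 [ 2.21023475e-01 -9.75266575e-01  1.93177956e-03]
 [-2.36039962e-05 -1.98611624e-03 -9.99998027e-01]]
```

View pics/crop.png

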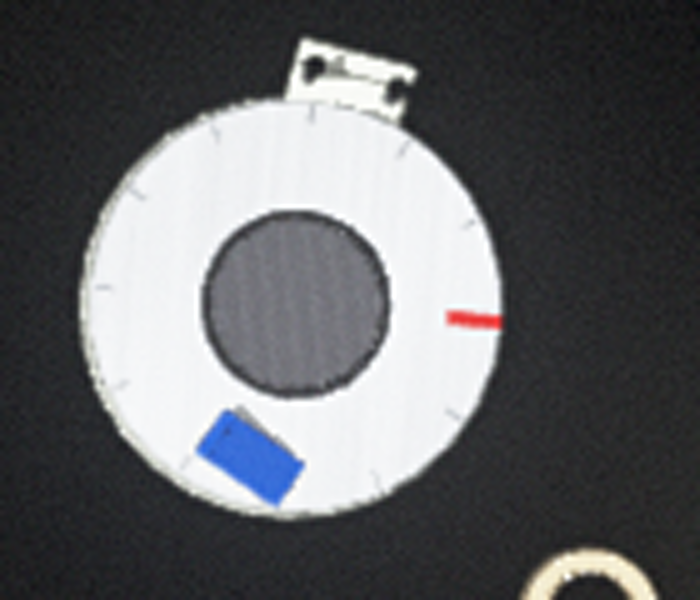

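Call:
{"method": "servo_tool", "body": {"targets": [[[0,0,0],[0.035,-0.016,0],0],[[0,0,0],[0.035,-0.016,0],0],[[0,0,0],[0.035,-0.016,0],0],[[0,0,0],[0.035,-0.016,0],0],[[0,0,0],[0.035,-0.016,0],0],[[0,0,0],[0.035,-0.016,0],0],[[0,0,0],[0.035,-0.016,0],0],[[0,0,0],[0.035,-0.016,0],0],[[0,0,0],[0.035,-0.016,0],0],[[0,0,0],[0.035,-0.016,0],0]]}}

```text
time: 1.15
tcp_pos: [450.6, -399.3, 231.1]
tcp_rot: [-0.0, 0.994, 0.111, -0.0]
contact_force: [1.4, 0.6, -0.2]
finger_gap: 0.0
grip_force: 0.0
```

```bash
cat >> h.py <<'E'
C=np.array([547.4,-12.])
def to(x,y,z):
    s=read_state();M=R.from_quat(np.roll(s["tcp_rot"],-1)).as_matrix();return M.T@(np.array([x,y,z])-s["tcp_pos"])
def pol(r,deg):return C+r*np.array([np.cos(np.radians(deg)),np.sin(np.radians(deg))])
E
python3 - <<'E'
from h import *
c=read_camera("top")
a=ray(c,(352.8,158.4),64)[:2]-C;b=ray(c,(369.6,163.4),64)[:2]-C;m=(a+b)/2
print(a,b,np.linalg.norm(a-b),np.linalg.norm(m),np.degrees(np.arctan2(m[1],m[0])))
f=ray(c,(332.6,230.8),70)[:2]-C;print("face",f,np.hypot(*f),np.degrees(np.arctan2(f[1],f[0])))
s=read_state();print(s["time"],s["tcp_pos"],s["joints"],s["finger_gap"],R.from_quat(np.roll(s["tcp_rot"],-1)).as_euler("ZYX",degrees=True))
p=pol(79,120);print(p,to(*p,120))
E
```

```text
[120.87081526 -13.03582093] [107.06078822 -56.18742061] 45.30758658188305 119.1057020417026 -16.893631071805206
face [-64.78695545  42.953584  ] 77.73261847937918 146.45572472119304
1.2 [ 458.54233017 -391.82072177  230.98555162] [ 0.70405962  0.54035742 -0.04638285  1.56766997  0.01736214  1.032901
 -0.68060799] -0.04786727197618441 [  13.45105663   -0.44412257 -179.73508793]
[507.9        56.4160069] [ 151.4053126  -423.93669216  114.12383417]
```

Call:
{"method": "servo_tool", "body": {"targets": [[[0,0,0],[0.015,-0.0425,0.002],0],[[0,0,0],[0.015,-0.0425,0.002],0],[[0,0,0],[0.015,-0.0425,0.002],0],[[0,0,0],[0.015,-0.0425,0.002],0],[[0,0,0],[0.015,-0.0425,0.002],0],[[0,0,0],[0.015,-0.0425,0.002],0],[[0,0,0],[0.015,-0.0425,0.002],0],[[0,0,0],[0.015,-0.0425,0.002],0],[[0,0,0],[0.015,-0.0425,0.002],0],[[0,0,0],[0.015,-0.0425,0.002],0]]}}

```text
time: 2.2
tcp_pos: [501.8, 48.7, 211.2]
tcp_rot: [0.0, 0.994, 0.111, -0.0]
contact_force: [0.3, -0.4, 0.4]
finger_gap: 0.1
grip_force: 0.0
```

Call:
{"method": "servo_tool", "body": {"targets": [[[0,0,-8],[0,0,0.02],0],[[0,0,-8],[0,0,0.02],0],[[0,0,-8],[0,0,0.02],0],[[0,0,-8],[0,0,0.02],0],[[0,0,-8],[0,0,0.01],0],[[0,0,0],[0,0,0],0]]}}

```text
time: 2.8
tcp_pos: [500.7, 46.5, 119.7]
tcp_rot: [-0.001, 0.896, 0.444, -0.002]
contact_force: [-0.1, -0.1, -0.8]
finger_gap: 0.4
grip_force: 0.0
```

```bash
python3 - <<'E'
from h import *
c=read_camera("wrist");cv2.imwrite("pics/w1.png",c["frame"][:,:,::-1])
c=read_camera("scene");cv2.imwrite("pics/s1.png",cv2.resize(c["frame"][100:300,240:460],None,fx=3,fy=3)[:,:,::-1])
s=read_state();print(s["time"],s["tcp_pos"],s["joints"],s["finger_gap"],R.from_quat(np.roll(s["tcp_rot"],-1)).as_euler("ZYX",degrees=True),s["contact_force"])
p=pol(79,122);print(p,to(*p,57))
E
```

```text
2.9 [502.0997019   46.95014181 121.41553255] [ 0.04546473  0.55367053 -0.26792866  1.96087232  0.22980882  0.65609273
 -1.02030809] -0.3141166871542963 [ 5.25821330e+01 -5.38284780e-03 -1.79985976e+02] [ 1.03855117  0.03799201 -0.02617886]
[505.53637813  54.9957996 ] [ 8.4722176  -2.14346917 64.41685537]
```

View pics/s1.png

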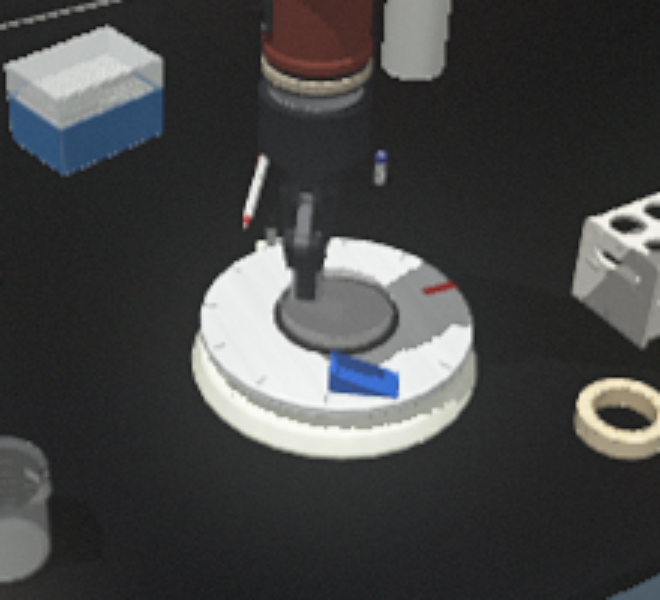

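Call:
{"method": "servo_tool", "body": {"targets": [[[0,0,0],[0.008,-0.002,0.01],0],[[0,0,0],[0,0,0.03],0],[[0,0,0],[0,0,0.022],0],[[0,0,0],[0,0,0],0]]}}

```text
time: 3.3
tcp_pos: [503.6, 55.2, 57.2]
tcp_rot: [-0.001, 0.896, 0.444, -0.002]
contact_force: [0.2, -0.3, 0.6]
finger_gap: 0.2
grip_force: 0.0
```

```bash
python3 - <<'E'
from h import *
c=read_camera("scene");cv2.imwrite("pics/s2.png",cv2.resize(c["frame"][150:270,290:430],None,fx=5,fy=5)[:,:,::-1])
s=read_state();print(s["time"],s["tcp_pos"],s["contact_force"])
for a in(130,138,146,154,162,170,178): p=pol(79,a);print(a,p,to(*p,57))
E
```

```text
3.35 [504.71830214  55.33422725  58.60039639] [0.41171841 0.23720388 1.14361129]
130 [496.61977883  48.51751101] [-10.32503149  -2.32155606   1.61835438]
138 [488.69155879  40.8613179 ] [-21.21768382  -4.00196486   1.63616823]
146 [481.90603177  32.17623937] [-32.23820047  -4.15005548   1.65191416]
154 [476.39527034  22.6313206 ] [-43.17207961  -2.7629455    1.66528568]
162 [472.26653521  12.41234256] [-53.80650572   0.13236657   1.67602255]
170 [469.60018751   1.71820604] [-63.9344918    4.47952675   1.68391577]
178 [468.44812467  -9.24293976] [-73.35890811  10.19392254   1.68881171]
```

View pics/s2.png

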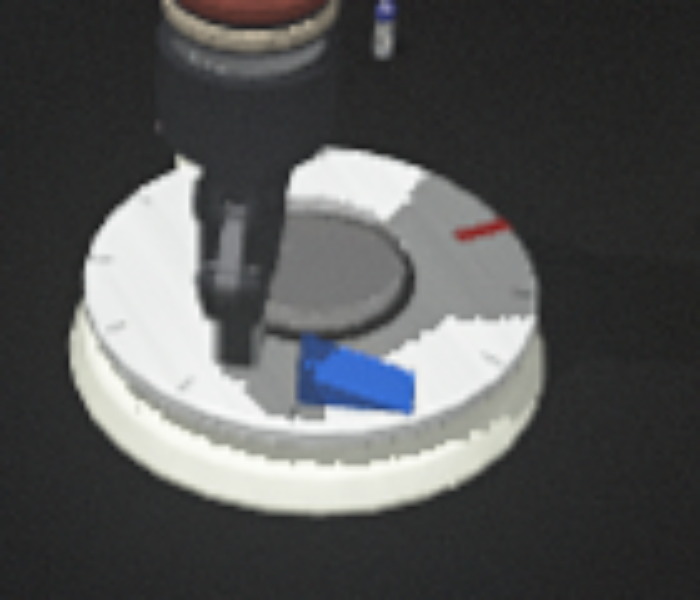

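Call:
{"method": "servo_tool", "body": {"targets": [[[0,0,0],[-0.009,-0.001,0],0],[[0,0,0],[-0.011,-0.001,0],0],[[0,0,0],[-0.013,-0.001,0],0],[[0,0,0],[-0.015,0,0],0],[[0,0,0],[-0.015,0.001,0],0],[[0,0,0],[0.004,0,-0.01],0],[[0,0,0],[0.004,0,-0.03],0],[[0,0,0],[0,0,-0.02],0]]}}

```text
time: 4.15
tcp_pos: [470.1, 11.2, 120.5]
tcp_rot: [0.0, 0.896, 0.444, 0.0]
contact_force: [0.2, -0.3, -0.7]
finger_gap: 0.1
grip_force: 0.0
```

```bash
cat >> h.py <<'E'
G=-17.3
def platter(name="top",save=None):
    c=read_camera(name);t=read_state()["time"];red,blue,h=masks(c);out={}
    # mark by sampling candidates on the rim
    for n,k,z in(("red",red,50),("blue",blue,60)):
        ys,xs=np.nonzero(k);P=np.array([ray(c,(x,y),z)[:2] for x,y in zip(xs,ys)]).reshape(-1,2)-C
        rr=np.hypot(*P.T);q=P[(rr>(74 if n=="red" else 55))&(rr<114)]
        if len(q)>4:
            m=q.mean(0);a=np.degrees(np.arctan2(m[1],m[0]))
            out[n]=(len(q),round(float((a-G+180)%360-180),1),round(float(np.hypot(*m)),1))
    if save:cv2.imwrite(save,cv2.resize(c["frame"][130:280,250:450],None,fx=4,fy=4)[:,:,::-1])
    print(round(float(t),3),name,out)
E
python3 - <<'E'
from h import *
platter();platter("scene");
platter();platter("scene")
s=read_state();print(s["tcp_pos"],s["contact_force"])
p=pol(88,G+110);print(p,to(*p,80))
E
```

```text
4.2 top {'red': (231, -159.0, 73.5), 'blue': (134, -101.7, 85.3)}
4.25 scene {'red': (17, 2.8, 93.6), 'blue': (97, -105.3, 82.2)}
4.3 top {'red': (248, -161.5, 73.5), 'blue': (179, -93.5, 83.8)}
4.35 scene {'red': (18, 14.5, 93.7), 'blue': (124, -95.8, 79.8)}
[469.70439324  10.95316869 119.37915518] [ 1.05304003  0.27415609 -0.05680592]
[543.25463234  75.902309  ] [96.26170081 19.11396035 39.33303747]
```

Call:
{"method": "servo_tool", "body": {"targets": [[[0,0,0],[0.032,0.0065,0],0],[[0,0,0],[0.032,0.0065,0],0],[[0,0,0],[0.032,0.0065,0],0],[[0,0,0],[0,0,0.02],0],[[0,0,0],[0,0,0.015],0],[[0,0,0],[0,0,0],0],[[0,0,0],[0,0,0],0]]}}

```text
time: 5.05
tcp_pos: [543.1, 76.2, 83.4]
tcp_rot: [-0.0, 0.896, 0.444, -0.001]
contact_force: [0.3, -0.2, 0.4]
finger_gap: 0.2
grip_force: 0.0
```

```bash
python3 - <<'E'
from h import *
platter("scene");platter();
platter("scene",None);platter("top","pics/t3.png")
s=read_state();print(s["tcp_pos"],s["contact_force"])
E
```

```text
5.1 scene {'red': (20, 96.4, 93.6), 'blue': (175, -7.2, 77.1)}
5.15 top {'red': (537, 109.0, 86.6), 'blue': (190, -1.7, 82.9)}
5.2 scene {'red': (23, 106.3, 94.0), 'blue': (189, 4.1, 77.2)}
5.25 top {'red': (543, 108.8, 86.5), 'blue': (190, 8.2, 82.9)}
[544.37787926  76.60773818  85.01743544] [0.55325153 0.20743505 0.20395559]
```

Call:
{"method": "servo_tool", "body": {"targets": [[[0,0,0],[0,0,0],0],[[0,0,0],[0,0,0],0],[[0,0,0],[0,0,0],0],[[0,0,0],[0,0,0],0],[[0,0,0],[0,0,0],0],[[0,0,0],[0,0,0],0],[[0,0,0],[0,0,0],0],[[0,0,0],[0,0,0],0],[[0,0,0],[0,0,0],0],[[0,0,0],[0,0,0],0]]}}

```text
time: 6.25
tcp_pos: [544.0, 76.8, 84.3]
tcp_rot: [-0.0, 0.896, 0.444, 0.0]
contact_force: [0.2, -0.0, 0.6]
finger_gap: 0.1
grip_force: 0.0
```

```bash
python3 - <<'E'
from h import *
platter("scene");platter();
s=read_state();print(s["tcp_pos"],s["contact_force"])
E
```

```text
6.3 scene {'red': (22, -153.8, 94.0), 'blue': (170, 110.7, 88.7)}
6.35 top {'red': (534, 110.6, 81.9)}
[543.98574978  76.73997137  84.35149711] [ 0.41980546 -0.29605634  0.58900672]
```

Call:
{"method": "servo_tool", "body": {"targets": [[[0,0,0],[0,0,0],0],[[0,0,0],[0,0,0],0],[[0,0,0],[0,0,0],0],[[0,0,0],[0,0,0],0],[[0,0,0],[0,0,0],0],[[0,0,0],[0,0,0],0],[[0,0,0],[0,0,0],0],[[0,0,0],[0,0,0.011],0],[[0,0,0],[0,0,0.013],0],[[0,0,0],[0,0,0.006],0]]}}

```text
time: 7.35
tcp_pos: [542.8, 76.5, 52.3]
tcp_rot: [-0.0, 0.896, 0.444, -0.002]
contact_force: [-0.6, -0.8, 0.2]
finger_gap: -0.2
grip_force: 0.0
```

```bash
python3 - <<'E'
from h import *
platter("scene");platter("top");platter("scene");
s=read_state();print(s["tcp_pos"],s["contact_force"])
E
```

```text
7.4 scene {'red': (18, -70.1, 92.4), 'blue': (221, -175.2, 86.7)}
7.45 top {'red': (315, 104.4, 74.2), 'blue': (9, -153.0, 83.4)}
7.5 scene {'red': (18, -63.2, 93.5), 'blue': (221, -169.2, 86.7)}
[543.3731798   76.69626647  53.37137588] [ 0.21927305  0.6935603  -0.08375766]
```

Call:
{"method": "servo_tool", "body": {"targets": [[[0,0,0],[0,0,0],0],[[0,0,0],[0,0,0],0],[[0,0,0],[0,0,0],0],[[0,0,0],[0,0,0],0],[[0,0,0],[0,0,0],0],[[0,0,0],[0,0,0],0]]}}

```text
time: 8.1
tcp_pos: [544.0, 76.8, 54.5]
tcp_rot: [0.0, 0.896, 0.444, 0.0]
contact_force: [0.7, 0.3, -0.6]
finger_gap: -0.1
grip_force: 0.0
```

```bash
python3 - <<'E'
from h import *
platter("scene")
s=read_state();print(s["tcp_pos"],s["contact_force"])
E
```

```text
8.15 scene {'red': (17, -21.9, 93.3), 'blue': (173, -131.6, 83.3)}
[544.01598976  76.7610025   54.42464576] [-0.92135979  0.21507471  0.35901098]
```

Call:
{"method": "servo_tool", "body": {"targets": [[[0,0,0],[0,0,0],0],[[0,0,0],[0,0,0],0],[[0,0,0],[0,0,0.007],0],[[0,0,0],[0,0,0.001],0]]}}

```text
time: 8.55
tcp_pos: [548.6, 77.1, 50.0]
tcp_rot: [0.002, 0.896, 0.444, 0.005]
contact_force: [0.2, -1.6, 25.2]
finger_gap: 0.2
grip_force: 12.3
```

```bash
python3 - <<'E'
from h import *
platter("scene");platter("scene")
s=read_state();print(s["tcp_pos"],s["contact_force"])
E
```

```text
8.6 scene {'red': (15, -5.6, 92.7), 'blue': (151, -116.1, 81.5)}
8.65 scene {'red': (15, -5.6, 92.7), 'blue': (150, -116.1, 81.1)}
[548.29162188  77.18567453  50.00900517] [ 0.07566169 -1.66050515 19.47137598]
```

```bash
python3 - <<'E'
from h import *
c=read_camera("scene");cv2.imwrite("pics/s4.png",cv2.resize(c["frame"][165:230,300:410],None,fx=7,fy=7,interpolation=cv2.INTER_CUBIC)[:,:,::-1])
for n,a,r,z in(("gate",G,98,50),("posts",G,122,67)):print(n,(proj(c,[*pol(r,a),z])-[300,165])*7)
for C2 in ([547.4,-12],[545,-10.5]):
    red,_,_=masks(c);ys,xs=np.nonzero(red);P=np.array([ray(c,(x,y),50)[:2] for x,y in zip(xs,ys)])-C2;r=np.hypot(*P.T);P=P[(r>74)&(r<114)];m=P.mean(0);print(m,np.degrees(np.arctan2(m[1],m[0]))-G)
E
```

```text
gate [294.62000603 110.31855889]
posts [280.65691182  34.32638016]
[ 85.82206522 -35.56191255] -5.207549530538387
[ 88.22206522 -37.06191255] -5.487178256535209
```

View pics/s4.png

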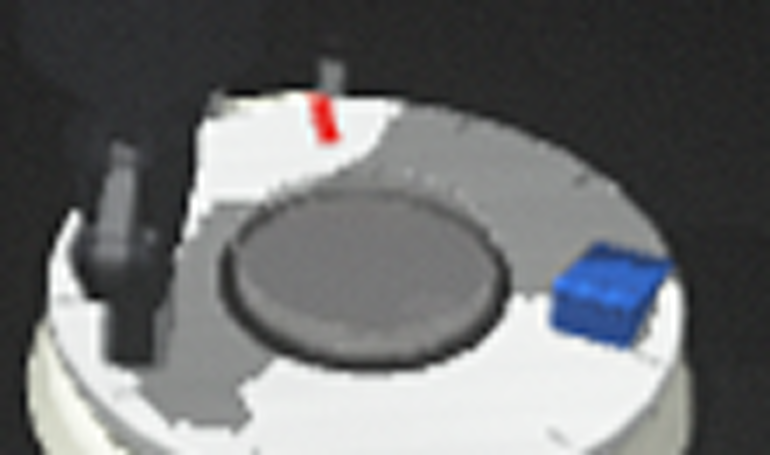

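The picture shows the mark at (325,118), close to the right post at (330,75), so it stopped about 9 mm short of the gate middle. A small nudge counter-clockwise follows.

Call:
{"method": "servo_tool", "body": {"targets": [[[0,0,0],[-0.002,-0.003,0],0],[[0,0,0],[-0.002,-0.003,0],0],[[0,0,0],[0,0,0],0]]}}

```text
time: 9.0
tcp_pos: [541.2, 77.1, 50.0]
tcp_rot: [0.002, 0.896, 0.444, 0.005]
contact_force: [-0.3, -2.8, 18.7]
finger_gap: 0.1
grip_force: 9.3
```

```bash
python3 - <<'E'
from h import *
platter("scene")
s=read_state();print(s["tcp_pos"],s["contact_force"])
E
```

```text
9.05 scene {'red': (14, -0.6, 91.5), 'blue': (143, -111.7, 81.1)}
[541.44688409  77.15158287  50.00940099] [ 0.58062639 -1.26714249 18.84048895]
```

Call:
{"method": "servo_tool", "body": {"targets": [[[0,0,0],[0,0,-0.003],0],[[0,0,0],[0,0,-0.005],0],[[0,0,0],[0,0,-0.03],0],[[0,0,0],[0,0,-0.04],0],[[0,0,0],[0,0,-0.04],0],[[0,0,0],[0,0,0],0],[[0,0,0],[0,0,0],0]]}}

```text
time: 9.75
tcp_pos: [536.6, 77.2, 164.6]
tcp_rot: [0.0, 0.896, 0.444, 0.0]
contact_force: [-0.0, -0.1, -1.1]
finger_gap: 0.0
grip_force: 0.0
```

```bash
python3 - <<'E'
from h import *
platter("scene");platter("scene")
s=read_state();print(s["tcp_pos"],s["contact_force"])
E
```

```text
9.8 scene {'red': (16, 7.6, 92.8), 'blue': (125, -103.8, 79.8)}
9.85 scene {'red': (15, 8.2, 92.9), 'blue': (126, -102.9, 80.0)}
[535.45552933  76.85431431 162.84168992] [1.36219476 0.24050499 0.29801771]
```

Call:
{"method": "servo_tool", "body": {"targets": [[[0,0,0],[0,0,0.05],0],[[0,0,0],[0,0,0.05],0],[[0,0,0],[0,0,0.0135],0],[[0,0,0],[0,0,0.0015],0]]}}

```text
time: 10.25
tcp_pos: [539.2, 77.8, 50.0]
tcp_rot: [0.001, 0.896, 0.444, 0.002]
contact_force: [1.8, 0.3, 15.7]
finger_gap: -0.1
grip_force: 7.9
```

```bash
python3 - <<'E'
from h import *
platter("scene");platter("scene")
s=read_state();print(s["tcp_pos"],s["contact_force"])
E
```

```text
10.3 scene {'red': (18, 5.1, 92.9), 'blue': (131, -105.7, 80.6)}
10.35 scene {'red': (18, 5.6, 94.1), 'blue': (129, -105.7, 80.4)}
[538.22833848  77.63860173  50.12454037] [-0.13794921  0.26935625  6.88073324]
```

Call:
{"method": "servo_tool", "body": {"targets": [[[0,0,0],[0.0025,0.0035,0],0],[[0,0,0],[0.0025,0.0035,0],0],[[0,0,0],[0,0,0],0],[[0,0,0],[0,0,0],0]]}}

```text
time: 10.75
tcp_pos: [546.4, 77.9, 50.1]
tcp_rot: [-0.0, 0.896, 0.445, 0.001]
contact_force: [-0.4, 0.6, 6.7]
finger_gap: 0.2
grip_force: 3.4
```

```bash
python3 - <<'E'
from h import *
platter("scene");platter("scene")
s=read_state();print(s["tcp_pos"],s["contact_force"])
E
```

```text
10.8 scene {'red': (16, 0.7, 91.5), 'blue': (143, -110.4, 80.8)}
10.85 scene {'red': (16, 0.7, 91.5), 'blue': (145, -110.3, 80.6)}
[546.35345562  77.89203327  50.11790905] [-0.10589571  1.28303372  6.51838259]
```

Now unload gradually, compensating the sideways springback, with pauses.

Call:
{"method": "servo_tool", "body": {"targets": [[[0,0,0],[0.0002,0.0003,-0.0003],0],[[0,0,0],[0.0002,0.0003,-0.0003],0],[[0,0,0],[0,0,0],0],[[0,0,0],[0.0002,0.0002,-0.0002],0],[[0,0,0],[0,0,0],0]]}}

```text
time: 11.35
tcp_pos: [546.4, 77.8, 50.1]
tcp_rot: [-0.0, 0.896, 0.445, 0.0]
contact_force: [-0.1, 2.9, 4.6]
finger_gap: 0.3
grip_force: 2.0
```

```bash
python3 - <<'E'
from h import *
platter("scene")
s=read_state();print(s["tcp_pos"],s["contact_force"])
E
```

```text
11.4 scene {'red': (16, 0.7, 91.5), 'blue': (142, -110.6, 80.6)}
[546.37365879  77.79801774  50.15696942] [-0.14440636  2.82260443  4.06009652]
```

Call:
{"method": "servo_tool", "body": {"targets": [[[0,0,0],[0.0002,0.0002,-0.0003],0],[[0,0,0],[0,0,0],0],[[0,0,0],[0.0002,0.0002,-0.0003],0],[[0,0,0],[0,0,0],0],[[0,0,0],[0.0002,0.0002,-0.0003],0],[[0,0,0],[0,0,0],0]]}}

```text
time: 12.0
tcp_pos: [547.0, 76.4, 50.8]
tcp_rot: [0.0, 0.896, 0.444, -0.001]
contact_force: [0.8, -0.2, -1.0]
finger_gap: 0.1
grip_force: 0.0
```

```bash
python3 - <<'E'
from h import *
platter("scene")
s=read_state();print(s["tcp_pos"],s["contact_force"])
E
```

```text
12.05 scene {'red': (16, 0.7, 91.5), 'blue': (145, -110.3, 80.8)}
[547.02578282  76.60321002  50.82464263] [ 0.82383034 -0.09569807  0.47599541]
```

Released without motion; lift clear and check that it stays.

Call:
{"method": "servo_tool", "body": {"targets": [[[0,0,0],[0,0,-0.01],0],[[0,0,0],[0,0,-0.03],0],[[0,0,0],[0,0,-0.04],0],[[0,0,0],[0,0,-0.04],0],[[0,0,0],[0,0,0],0],[[0,0,0],[0,0,0],0],[[0,0,0],[0,0,0],0],[[0,0,0],[0,0,0],0],[[0,0,0],[0,0,0],0],[[0,0,0],[0,0,0],0]]}}

```text
time: 13.05
tcp_pos: [546.8, 77.0, 170.2]
tcp_rot: [-0.0, 0.896, 0.444, -0.001]
contact_force: [0.3, -0.6, -1.1]
finger_gap: 0.2
grip_force: 0.0
```

```bash
python3 - <<'E'
from h import *
platter("scene");platter("scene")
c=read_camera("scene");cv2.imwrite("pics/s5.png",cv2.resize(c["frame"][130:310,200:480],None,fx=2.8,fy=2.8,interpolation=cv2.INTER_CUBIC)[:,:,::-1])
s=read_state();print(s["tcp_pos"],s["contact_force"])
E
```

```text
13.1 scene {'red': (16, 0.7, 91.5), 'blue': (144, -110.2, 81.0)}
13.15 scene {'red': (16, 0.7, 91.5), 'blue': (144, -110.2, 81.0)}
[547.10864063  77.09318877 170.71749604] [-0.2229054   0.18286619 -0.69017766]
```

View pics/s5.png

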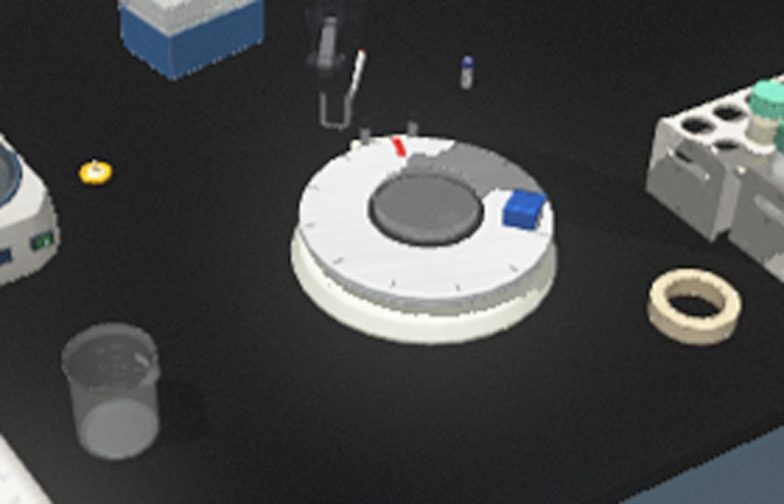

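The mark at (399,147) sits between the posts at (365,135) and (412,129), at rest. The bystanders are where they stood.

```bash
python3 -c "from bench import *;print(job_done())"
```

```text
the job is handed in; nothing more can be done
None
```

The job is handed in: I flicked the platter counter-clockwise and it ran freely for a full turn. I then braked it at the gate, and it rests with the mark measured within about 1° (2 mm) of the gate middle. The first lift-off set it drifting slowly about 8° past the gate middle, so I braked it again there and nudged it back; the hand is clear and the beaker, tape roll, vial and filter were not touched.

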